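Front a pull-box cover on the stock shelf

ROBOT

A 7-joint arm with a two-finger parallel gripper is mounted at the origin on the work surface. World frame = base frame: x ahead of the robot, y to its left, z up, the work surface at z = 0. Lengths are in m, angles in degrees, forces in N, time in s.
With the tool pointing down it reaches from about 0.425 to 1.025 m from the base axis. Payload 9.4 kg.
Tool frame: the origin (TCP) lies midway between the tips of the shut fingers; the grasp point (between the pads) lies 19 mm behind it; y points along the fingers, z is the direction in which the jaws open and shut, and the axes are right-handed (so a half turn about y gives the same grasp; the last joint's range is limited). The gripper opens to 85 mm and grips with 20 to 120 N. Pads are 22 mm wide; open, the fingers measure 114 mm over their backs; the gripper's body (76 mm by 85 mm) begins 54 mm behind the grasp point. The pads swing forward as they close: fully open they stand 13 mm farther back than shut.
Start: joints at [-79.567, 34.337, -0.143, 91.639, 0.103, 54.024, -4.572], TCP at [0.186, 0.701, 0.231] pointing down, gripper open.
Joint ranges: [-147.43, 147.43], [-19.82, 112.94], [-74.19, 73.91], [6.32, 146.72], [-59.91, 239.91], [6.04, 106.73], [-150.56, 150.56]. Speed limits (degrees/s): [127.2, 127.2, 172.46, 172.46, 180, 180, 180].

INTERFACE

Orientations are given as [roll, pitch, yaw] about the fixed x, y, z axes, in that order (R = Rz(yaw) Ry(pitch) Rx(roll)).
In Python, from workcell import * gives the robot as it stands.
- The arm moves only by the tool step_arm, never from a script. Its argument "rows" is a list of rows, each a list of 3 entries, a list of its own where there are three numbers: the shift along the tool's x, y, z in mm, then the turn about the tool's y in units of 6 degrees (1.0 is 6 degrees), then the finger opening in mm, from 0 to 85.4. A call has 1 to 10 rows; each row is the pose to reach, as a shift and turn from the pose commanded when the call began, along the tool's axes at that moment; what a row does not reach only later rows make up. A row lasts 1/12 s, in which the tool goes at most 41.7 mm and 7.16 degrees, less where a joint would pass 70% of its speed; a pose out of reach is approached as far as the arm can. A call with a gripper value outside its range is refused whole. The fingers move at their own pace and stop on an object; "squeeze" is the grip in N (left out, the last holds). Time passes only in rows, so rows that repeat a pose let the fingers close. It gives the time, the measured TCP pose, the force and the opening at its end, in the units of the state.
- get_state(): the state, without advancing time (a new reading comes with each control period).
- read_camera(name): name is "side" or "top" or "wrist"; returns the picture (480x640x3 uint8, red, green, blue); there is no depth.
- calibration(name): a dict with "camera_matrix" (3x3 intrinsics, pixels), "xyz" and "attitude" of the camera in the world. Camera axes: x right, y down, z forward; pixel columns grow to the right and rows downward; lengths in m; the calibration is good to about 2 mm. A picture is of the moment at which its call begins: read the wrist's pose just before it. calibration takes no time and is no camera call; for the wrist camera it gives the pose at the moment of the call.
- sign_off(): hands the job in, once; it reports no verdict.
The state is a dict: "time_s": time; "qpos": joint angles; "joint_velocities": joint speeds; "tau": joint torques, N m; "position": TCP position; "eef_rot": TCP orientation; "contact_force": force on the tool from outside, world axes, zero at the start; "torque": the same for the moment, N m; "width": finger opening in m.
Only numpy, scipy, OpenCV 4.12 (cv2) and the standard library are available. Lean on these libraries where they do the work, as an engineer would, in place of code of your own. Each camera call takes 0.05 s, during which the arm holds its last target.

TASK

On the black stock shelf, slide the large oblong grey box cover out toward the robot's bench until a third of it, about 40 mm, sticks out over the shelf's front edge, with its long side square to that edge, so that a picker can get their fingers under it. Push it along with the fingers, flat on the deck: never lift or tip it, and do not disturb the other stock on the shelf.

Things in the scene. Friction and masses are not known exactly. Their poses are not given: they have to be found in the camera images.
- stock_shelf: Fixed black plastic shelf unit beyond the bench. Flat top deck 460 mm deep, 960 wide, 60 mm above the bench surface; its front edge faces the robot across a gap. Origin: on the deck's top, middle of the front edge; x runs back away from the robot, y along the edge to the robot's left, z up. Yaw up to 5 degrees. Fixed stock along its back, all beyond x = 300 mm: trays 45 mm, boxes 105 mm high.
- box_cover: The part to slide: loose oblong grey sheet-steel cover, 120 (x) by 180 (y) by 8 mm (rim turned down), 0.34 kg, dark corner screw holes. Origin: centre of underside; z up. Edge x = -60 faces the shelf's front edge; up to 20 degrees off square. Slides easily (friction 0.3 on the deck, 0.9 on its top face). Pushed at the rim by two spread fingers it squares up to them; a one-sided push swings it.
- cover_front (a point): Middle of the box cover's long edge that faces the shelf's front edge, at the level of its underside. Its axes are those of the cover.
- square_box: Loose bystander, to be left alone: open galvanised steel junction box 100 x 100 x 54 mm high with round knockouts. Origin: centre of its underside.
- coupling: Loose bystander, to be left alone: short steel conduit coupling (tube) standing on end, 37 mm across, 58 mm high. Origin: centre of its underside.
- square_cover: Loose bystander, to be left alone: flat square bare steel cover 100 x 100 x 5 mm, smaller than the box cover. Origin: centre of its underside.
Mind the look-alikes: they are no part of the job. There is more than one size of the box_cover; the one meant has the size given above.

How it is judged:
By the outcome, as a careful person would: the job done as asked, in the order asked, and still so for the second after the job is handed in, with the robot touching nothing.
It also fails if it takes over 35 s, if anything falls off the work surface, if the arm or the gripper's body presses on something with over 40 N, if the wrist force passes 120 N, or if a joint passes its speed limit or range.

## Working session

There is one attempt and no reset: what is moved stays moved. The work goes in short steps, Python scripts to look and compute and a tool call to move; the robot and the scene stay as the last step left them, time stands still between calls to the robot, and variables do not carry over. Pictures are saved under pics/ and viewed, and the job is handed in when it is done.

Besides the shell and the picture viewer there is one more tool, called after "Request:" by a JSON object that holds its "api" and its "payload", one argument or row to a line. step_arm: Moves the arm, as the interface text tells. Its arguments: {"type":"object","properties":{"rows":{"type":"array"},"squeeze":{"type":"number"}},"required":["rows"]}

```bash
mkdir -p pics; ls; python3 - <<'E'
from workcell import *
import cv2,json
s=get_state();print(s)
for n in ["side","top","wrist"]:
    print(n,calibration(n))
    cv2.imwrite(f"pics/{n}0.png",read_camera(n)[:,:,::-1])
E
```

```text
pics
{'time_s': 0.0, 'qpos': array([-79.56574784,  34.38382333,  -0.14455335,  91.68214624,
         0.10453614,  54.02479353,  -4.57380838]), 'joint_velocities': array([-0.03955491,  0.04155945,  0.05499208,  0.03335879, -0.01776951,
       -0.00017106, -0.03437447]), 'tau': array([-3.57839122e-05, -7.76445508e+01,  1.56430721e+00, -2.58002919e+01,
        1.22993838e-02,  8.83800269e-03,  2.99549595e-05]), 'position': array([0.18546192, 0.70037178, 0.23041844]), 'eef_rot': array([-9.00901186e+01, -1.00851632e-02, -1.48272168e+01]), 'contact_force': array([ 0.19038972, -0.24492056, -0.02122779]), 'torque': array([ 0.02001037, -0.032048  ,  0.03722899]), 'width': 0.08556928040877734}
side {'camera_matrix': array([[556.09417685,   0.        , 330.04180858],
       [  0.        , 556.09417685, 241.70847362],
       [  0.        ,   0.        ,   1.        ]]), 'xyz': array([-0.14727395, -0.69961548,  0.7561996 ]), 'attitude': array([-126.79482083,    0.65806137,  -37.94889439])}
top {'camera_matrix': array([[453.98374062,   0.        , 318.75991373],
       [  0.        , 453.98374062, 236.24886921],
       [  0.        ,   0.        ,   1.        ]]), 'xyz': array([0.26778532, 0.07729016, 1.25029906]), 'attitude': array([-172.00889268,   -0.93940143,  -89.5892042 ])}
wrist {'camera_matrix': array([[408.09370585,   0.        , 321.58059775],
       [  0.        , 408.09370585, 234.97799031],
       [  0.        ,   0.        ,   1.        ]]), 'xyz': array([0.11327548, 0.72088784, 0.3739345 ]), 'attitude': array([1.62836476e+02, 8.29040109e-02, 7.51866095e+01])}
```

View pics/side0.png

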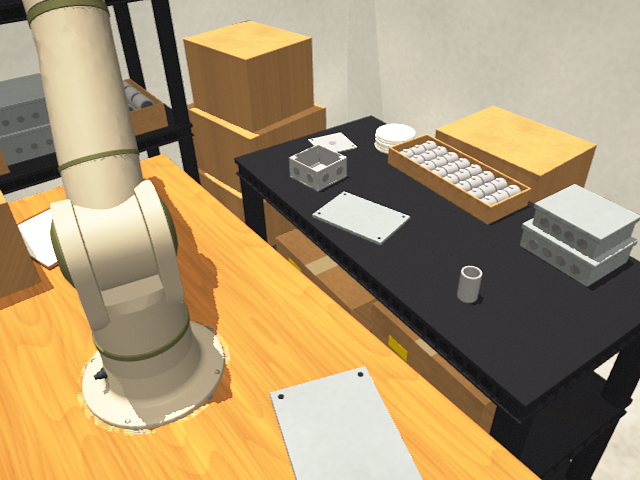

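View pics/top0.png

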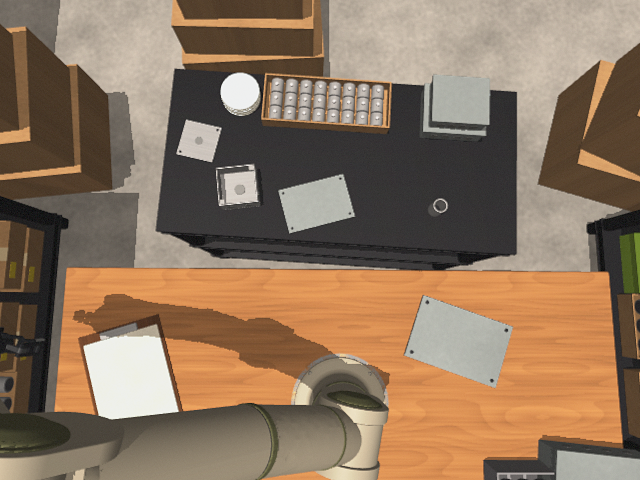

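View pics/wrist0.png

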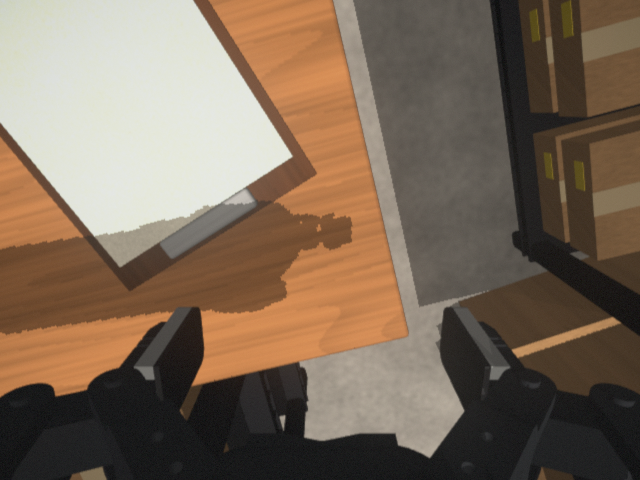

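The top picture shows the cover on the deck at about (317,203), turned off square. The shelf's front edge runs from about (157,232) to (516,255). The junction box is at (238,186), the coupling at (440,206) and the square cover at (199,140). The larger cover lying on the bench is a decoy.

```bash
cat > h.py <<'E'
from workcell import *
import cv2, numpy as np
from scipy.spatial.transform import Rotation as Ro
def ray(c,px):
    K=np.array(c["camera_matrix"]);R=Ro.from_euler("xyz",c["attitude"],degrees=True).as_matrix()
    px=np.atleast_2d(px).astype(float)
    d=np.c_[px,np.ones(len(px))]@np.linalg.inv(K).T@R.T
    return np.array(c["xyz"]),d
def plane(c,px,z):
    o,d=ray(c,px); return o+d*((z-o[2])/d[:,2])[:,None]
def proj(c,P):
    K=np.array(c["camera_matrix"]);R=Ro.from_euler("xyz",c["attitude"],degrees=True).as_matrix()
    q=(np.atleast_2d(P)-c["xyz"])@R@K.T
    return q[:,:2]/q[:,2:]
def quad(img,seed,thr=110):
    g=cv2.cvtColor(img,cv2.COLOR_RGB2GRAY)
    m=(g>thr).astype(np.uint8)
    m=cv2.morphologyEx(m,cv2.MORPH_CLOSE,np.ones((5,5)))
    n,l=cv2.connectedComponents(m); b=(l==l[seed[1],seed[0]]).astype(np.uint8)
    c=max(cv2.findContours(b,0,cv2.CHAIN_APPROX_NONE)[0],key=cv2.contourArea)
    return c[:,0,:],b
def refine(pts,loops=5):
    """fit 4 lines to contour starting from approx quad"""
    hull=cv2.convexHull(pts.reshape(-1,1,2))
    e=0.01
    while True:
        a=cv2.approxPolyDP(hull,e*cv2.arcLength(hull,True),True)
        if len(a)<=4: break
        e*=1.15
    q=a[:,0,:].astype(float); P=pts.astype(float); L=[]
    for i in range(4):
        A,B=q[i],q[(i+1)%4];u=(B-A)/np.linalg.norm(B-A);t=(P-A)@u;dd=(P-A)@[-u[1],u[0]]
        ln=np.linalg.norm(B-A)
        s=P[(t>.1*ln)&(t<.9*ln)&(abs(dd)<3)]
        vx,vy,x,y=cv2.fitLine(s.astype(np.float32),cv2.DIST_HUBER,0,.01,.01).ravel()
        L.append((vx,vy,x,y))
    out=[]
    for i in range(4):
        a,b=L[i-1],L[i]
        t=np.linalg.solve(np.array([[a[0],-b[0]],[a[1],-b[1]]]),np.array([b[2]-a[2],b[3]-a[3]]))
        out.append([a[2]+a[0]*t[0],a[3]+a[1]*t[0]])
    return np.array(out)
E
python3 - <<'E'
from h import *
for n,seed in [("top",(317,203)),("side",(360,215))]:
    img=cv2.imread(f"pics/{n}0.png")[:,:,::-1].copy()
    c=calibration(n)
    p,b=quad(img,seed); q=refine(p)
    W=plane(c,q,.068); print(n,q.round(1).tolist(),W.round(4).tolist(),[round(float(np.linalg.norm(W[i]-W[i-1])),4) for i in range(4)],W.mean(0))
img=cv2.imread("pics/top0.png"); v=cv2.resize(img[160:280,140:540],None,fx=2,fy=2,interpolation=cv2.INTER_CUBIC)
v=cv2.convertScaleAbs(v,alpha=2.5); cv2.imwrite("pics/t1.png",v)
img=cv2.imread("pics/side0.png"); v=cv2.resize(img[140:430,230:630],None,fx=2,fy=2,interpolation=cv2.INTER_CUBIC)
v=cv2.convertScaleAbs(v,alpha=2.5); cv2.imwrite("pics/s1.png",v)
# front edge guess
print(plane(calibration("top"),[[157,232],[516,255]],.06),plane(calibration("side"),[[238,160],[525,410]],.06))
E
```

```text
top [[342.70001220703125, 173.8000030517578], [354.1000061035156, 215.60000610351562], [289.20001220703125, 232.5], [278.1000061035156, 190.0]] [[0.6038, -0.0041, 0.068], [0.4901, -0.0341, 0.068], [0.4432, 0.1369, 0.068], [0.5574, 0.1682, 0.068]] [0.1784, 0.1176, 0.1773, 0.1184] [0.52360817 0.06672977 0.068     ]
side [[311.29998779296875, 214.39999389648438], [343.5, 191.0], [410.1000061035156, 216.1999969482422], [380.3999938964844, 242.8000030517578]] [[0.442, 0.1363, 0.068], [0.5594, 0.168, 0.068], [0.6069, -0.0055, 0.068], [0.4908, -0.037, 0.068]] [0.1801, 0.1215, 0.1799, 0.1203] [0.52477099 0.06545019 0.068     ]
[[ 0.44231082  0.48547072  0.06      ]
 [ 0.38978694 -0.46445118  0.06      ]] [[ 0.4506648   0.47104913  0.06      ]
 [ 0.38793239 -0.46990644  0.06      ]]
```

View pics/t1.png

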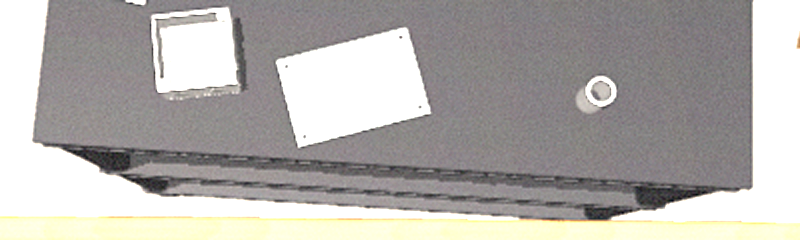

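View pics/s1.png

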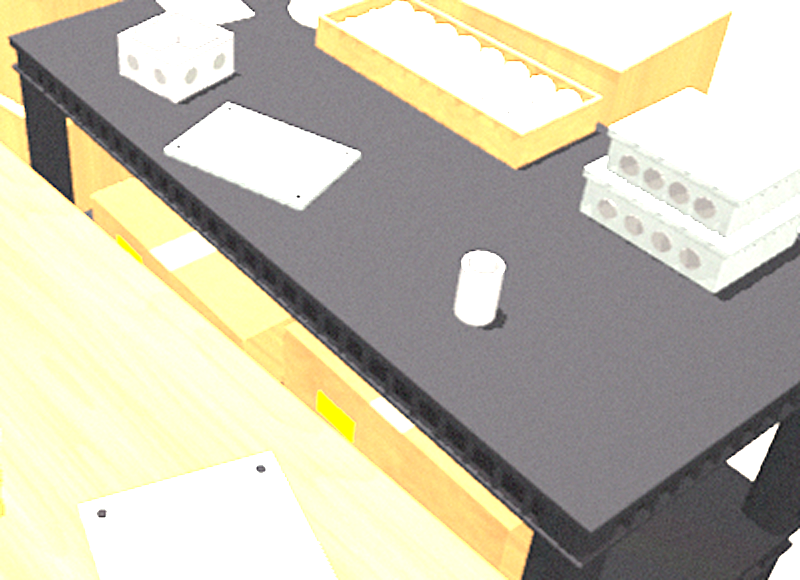

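```bash
python3 - <<'E'
from h import *
def edge(n,A,B,ts):
    g=cv2.GaussianBlur(cv2.cvtColor(cv2.imread(f"pics/{n}0.png"),cv2.COLOR_BGR2GRAY),(3,3),0).astype(np.float32)
    A=np.array(A,float);B=np.array(B,float);u=(B-A)/np.linalg.norm(B-A);v=np.array([-u[1],u[0]])
    P=[]
    s=np.arange(-8,8.01,.5)
    prof=[]
    for t in ts:
        c=A+(B-A)*t; q=c+s[:,None]*v
        I=cv2.remap(g,q[:,0].astype(np.float32)[None],q[:,1].astype(np.float32)[None],1)[0]
        prof.append(I)
        d=np.gradient(I); i=np.argmin(d) ; P.append(c+s[i]*v)
    print(n,np.c_[s,np.median(prof,0)][::1].round(1).tolist())
    P=np.array(P,np.float32)
    vx,vy,x,y=cv2.fitLine(P,cv2.DIST_HUBER,0,.01,.01).ravel()
    r=(P-[x,y])@[-vy,vx]; print("resid",np.median(abs(r)))
    return np.array([[x-100*vx,y-100*vy],[x+100*vx,y+100*vy]])
for n,A,B in [("top",(157.5,231),(516,254)),("side",(236,160),(525,405))]:
    L=edge(n,A,B,np.linspace(.05,.95,150)); W=plane(calibration(n),L,.06)
    d=W[1]-W[0]; print(n,L,W, "x at y=.066:",W[0,0]+d[0]/d[1]*(.066-W[0,1]),"yaw",np.degrees(np.arctan2(-d[0]/d[1],1)))
E
```

```text
top [[-8.0, 55.8], [-7.5, 56.0], [-7.0, 55.9], [-6.5, 55.8], [-6.0, 55.7], [-5.5, 55.5], [-5.0, 55.5], [-4.5, 55.8], [-4.0, 56.0], [-3.5, 56.0], [-3.0, 56.0], [-2.5, 55.9], [-2.0, 55.5], [-1.5, 53.9], [-1.0, 50.9], [-0.5, 46.3], [0.0, 41.9], [0.5, 38.5], [1.0, 36.9], [1.5, 37.1], [2.0, 37.2], [2.5, 37.9], [3.0, 38.1], [3.5, 38.3], [4.0, 39.2], [4.5, 40.3], [5.0, 42.5], [5.5, 46.2], [6.0, 50.5], [6.5, 54.7], [7.0, 57.8], [7.5, 59.1], [8.0, 60.0]]
resid 0.21852362
top [[234.66913 235.39378]
 [434.23834 248.51366]] [[ 0.43521731  0.2810552   0.06      ]
 [ 0.40513031 -0.24720291  0.06      ]] x at y=.066: 0.42296882158434396 yaw -3.2597659029971418
side [[-8.0, 54.6], [-7.5, 54.7], [-7.0, 54.8], [-6.5, 54.8], [-6.0, 54.7], [-5.5, 54.7], [-5.0, 54.6], [-4.5, 54.7], [-4.0, 54.8], [-3.5, 54.9], [-3.0, 54.9], [-2.5, 54.9], [-2.0, 54.9], [-1.5, 54.3], [-1.0, 53.0], [-0.5, 50.3], [0.0, 45.8], [0.5, 40.0], [1.0, 34.8], [1.5, 30.6], [2.0, 28.2], [2.5, 26.7], [3.0, 25.9], [3.5, 25.2], [4.0, 24.4], [4.5, 23.5], [5.0, 22.9], [5.5, 22.8], [6.0, 22.6], [6.5, 22.3], [7.0, 22.8], [7.5, 23.0], [8.0, 24.3]]
resid 0.15223256
side [[311.47925 224.13806]
 [463.6668  353.903  ]] [[ 0.42667567  0.11529125  0.06      ]
 [ 0.40069476 -0.34040828  0.06      ]] x at y=.066: 0.423865411650553 yaw -3.263085854993676
```

The front edge sits at x ≈ 0.423 (at y = 0.066) with shelf yaw −3.26°, and both cameras agree. The cover's centre is about (0.524, 0.066) at yaw 15.5°, so it is 18.7° off square. I'll go over behind its rear edge with the fingers open and square to the shelf.

Request:
{"api": "step_arm", "payload": {
  "rows": [
    [[27, 0, -22.5], -0.2, 85],
    [[54, 0, -45], -0.4, 85],
    [[81, 0, -67.5], -0.6, 85],
    [[108, 0, -90], -0.8, 85],
    [[135, 0, -112.5], -1.0, 85],
    [[162, 0, -135], -1.2, 85],
    [[189, 0, -157.5], -1.4, 85],
    [[216, 0, -180], -1.6, 85],
    [[243, 0, -202.5], -1.8, 85],
    [[270, 0, -225], -1.93, 85]
  ]
}}

```text
time_s: 0.98
position: [0.3897, 0.4127, 0.2312]
eef_rot: [-90.0, 0.0, -3.2]
contact_force: [0.5, 1.0, 0.2]
width: 0.0848
```

Request:
{"api": "step_arm", "payload": {
  "rows": [
    [[22.4, 0, -28.3], 0, 85],
    [[44.8, 0, -56.6], 0, 85],
    [[67.2, 0, -84.9], 0, 85],
    [[89.6, 0, -113.2], 0, 85],
    [[112, 0, -141.5], 0, 85],
    [[134.4, 0, -169.8], 0, 85],
    [[156.8, 0, -198], 0, 85],
    [[179, 0, -226], 0, 85],
    [[201, 0, -255], 0, 85],
    [[224, 0, -283], 0, 85]
  ]
}}

```text
time_s: 1.82
position: [0.5971, 0.1172, 0.2312]
eef_rot: [-90.0, 0.0, -3.3]
contact_force: [0.8, 0.5, 0.0]
width: 0.0846
```

Request:
{"api": "step_arm", "payload": {
  "rows": [
    [[23, 0, -28], 0, 85],
    [[45, 0, -56.5], 0, 85],
    [[45, 20, -56.5], 0, 85],
    [[45, 45, -56.5], 0, 85],
    [[45, 75, -56.5], 0, 85],
    [[45, 100, -56.5], 0, 85],
    [[45, 100, -56.5], 0, 85]
  ]
}}

```text
time_s: 2.4
position: [0.6355, 0.0596, 0.1265]
eef_rot: [-90.1, 0.4, -3.2]
contact_force: [-0.3, 0.1, 1.0]
width: 0.0851
```

```bash
python3 - <<'E'
from h import *
print(get_state())
for n in ["side","wrist","top"]:
    cv2.imwrite(f"pics/{n}2.png",read_camera(n)[:,:,::-1])
print(calibration("wrist"))
E
```

```text
{'time_s': 2.4, 'qpos': array([ -9.71901613,  35.59089655,  -1.10301101, 108.07355698,
         1.04568307,  36.78606049,  75.29889443]), 'joint_velocities': array([-0.28998583, -3.43294072,  0.2589026 , -2.93208097, -0.14564279,
        5.34159392,  0.22806712]), 'tau': array([ 5.02957944e-01, -7.37499332e+01,  1.62350927e+00, -2.02703726e+01,
        7.52997701e-02, -1.10898335e+00, -3.43758927e-02]), 'position': array([0.63545636, 0.05962996, 0.12649938]), 'eef_rot': array([-90.09032713,   0.43182118,  -3.24305513]), 'contact_force': array([-0.31936772,  0.05388054,  1.0274252 ]), 'torque': array([ 0.01544348,  0.05003837, -0.02028328]), 'width': 0.08507725015046666}
{'camera_matrix': array([[408.09370585,   0.        , 321.58059775],
       [  0.        , 408.09370585, 234.97799031],
       [  0.        ,   0.        ,   1.        ]]), 'xyz': array([0.56414194, 0.06537644, 0.27554886]), 'attitude': array([ 1.62816056e+02, -1.65692713e-03,  8.67651256e+01])}
```

View pics/side2.png

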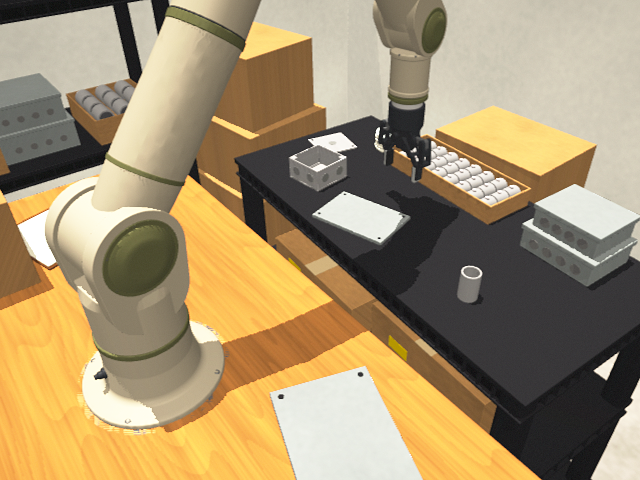

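View pics/wrist2.png

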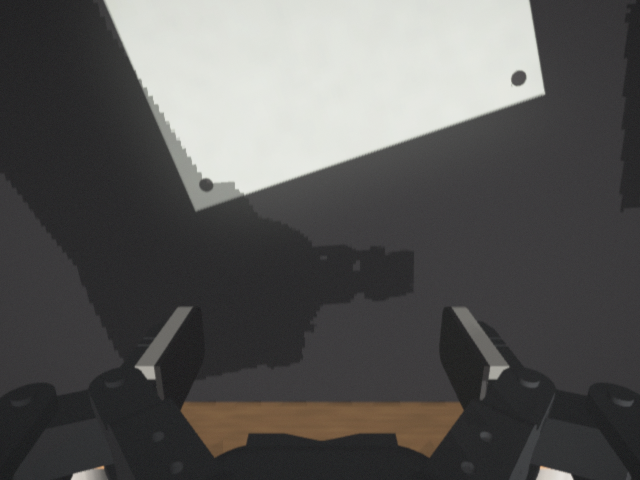

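The cover's rear edge is clear ahead of the fingers, with its near corner at wrist pixel (196,210), and nothing is under them. Next I'll lower the fingers to just above the deck.

Request:
{"api": "step_arm", "payload": {
  "rows": [
    [[0, 20, 0], 0, 85],
    [[0, 40, 0], 0, 85],
    [[0, 55, 0], 0, 85],
    [[0, 65, 0], 0, 85],
    [[0, 72, 0], 0, 85],
    [[0, 75, 0], 0, 85],
    [[0, 75, 0], 0, 85],
    [[0, 75, 0], 0, 85]
  ]
}}

```text
time_s: 3.22
position: [0.6389, 0.0602, 0.0571]
eef_rot: [-90.0, -0.1, -3.2]
contact_force: [0.8, -0.1, -0.4]
width: 0.0849
```

Request:
{"api": "step_arm", "payload": {
  "rows": [
    [[0, 1.5, 0], 0, 85],
    [[0, 3, 0], 0, 85],
    [[0, 4.5, 0], 0, 85],
    [[0, 4.5, 0], 0, 85]
  ]
}}

```text
time_s: 3.55
position: [0.6383, 0.0601, 0.0517]
eef_rot: [-90.0, -0.0, -3.2]
contact_force: [-0.7, 0.4, 0.0]
width: 0.0851
```

```bash
python3 - <<'E'
from h import *
s=get_state();print(s["position"],s["contact_force"])
for n in ["side","wrist"]:
    im=read_camera(n)[:,:,::-1]
    if n=="side": im=cv2.convertScaleAbs(cv2.resize(im[130:280,290:490],None,fx=4,fy=4,interpolation=cv2.INTER_CUBIC),alpha=2)
    cv2.imwrite(f"pics/{n}3.png",im)
E
```

```text
[0.6382814  0.06009056 0.05174691] [-0.71179162  0.40165954  0.01680198]
```

View pics/side3.png

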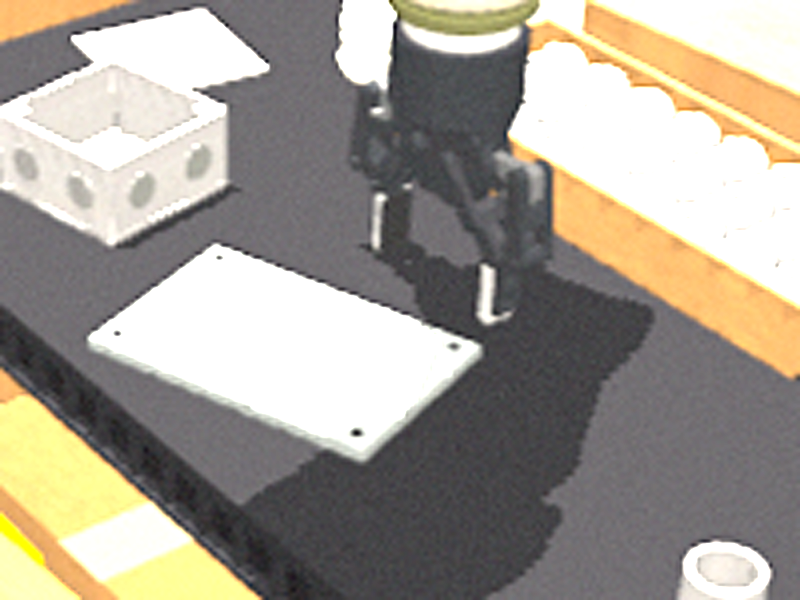

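View pics/wrist3.png

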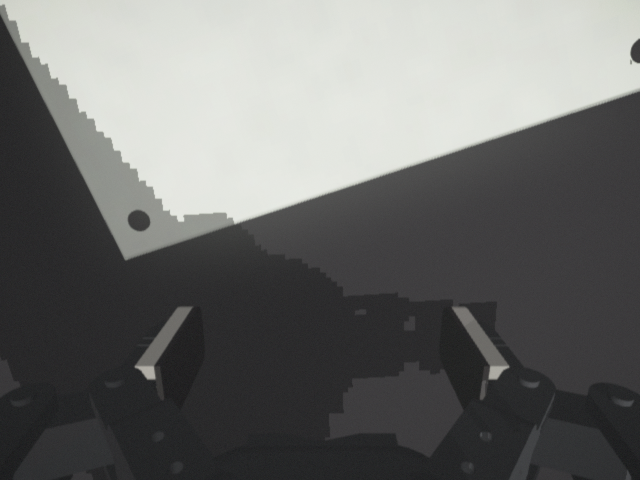

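The tips are just above the deck with no contact force. I'll go down a bit further and then pull toward the front edge.

Request:
{"api": "step_arm", "payload": {
  "rows": [
    [[0, 1, 0], 0, 85],
    [[0, 2, 0], 0, 85],
    [[0, 2.5, 0], 0, 85],
    [[0, 2.5, 0], 0, 85],
    [[0, 2.5, 0], 0, 85]
  ]
}}

```text
time_s: 4.07
position: [0.6383, 0.0601, 0.0492]
eef_rot: [-90.0, 0.0, -3.2]
contact_force: [0.5, 0.1, -0.1]
width: 0.0849
```

Request:
{"api": "step_arm", "payload": {
  "rows": [
    [[-6, 0, 0], 0, 85],
    [[-13, 0, 0], 0, 85],
    [[-20, 0, 0], 0, 85],
    [[-27, 0, 0], 0, 85],
    [[-33, 0, 0], 0, 85],
    [[-39, 0, 0], 0, 85],
    [[-45, 0, 0], 0, 85],
    [[-50, 0, 0], 0, 85],
    [[-50, 0, 0], 0, 85]
  ]
}}

```text
time_s: 4.82
position: [0.587, 0.063, 0.0493]
eef_rot: [-90.0, 0.1, -3.2]
contact_force: [-0.2, -0.0, 0.9]
width: 0.085
```

```bash
python3 - <<'E'
from h import *
s=get_state();print(s["position"],s["contact_force"])
for n in ["side","wrist"]:
    im=read_camera(n)[:,:,::-1]
    if n=="side": im=cv2.convertScaleAbs(cv2.resize(im[130:280,290:490],None,fx=4,fy=4,interpolation=cv2.INTER_CUBIC),alpha=2)
    cv2.imwrite(f"pics/{n}4.png",im)
E
```

```text
[0.58700453 0.06300198 0.04929862] [-0.23589666 -0.01467495  0.8592992 ]
```

View pics/side4.png

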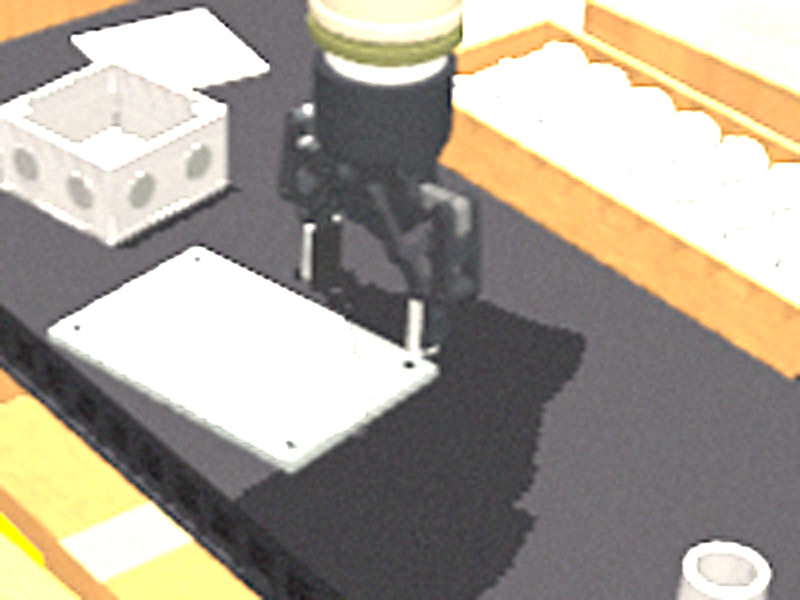

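View pics/wrist4.png

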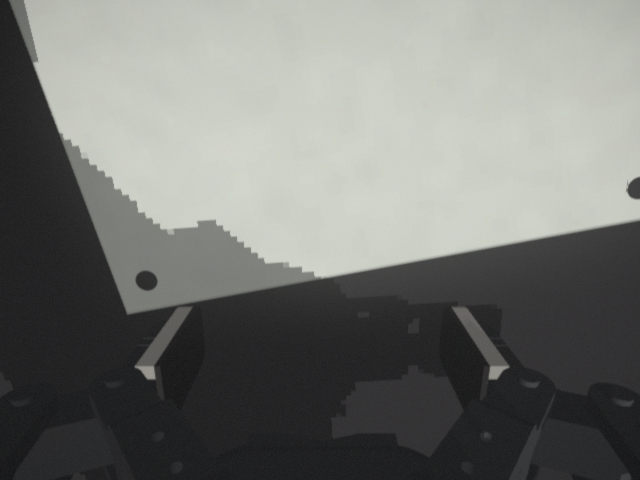

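The −y finger is on the rim near the rear corner (wrist pixel (128,313)), and the cover has already swung about half way square while staying flat. I'll keep going.

Request:
{"api": "step_arm", "payload": {
  "rows": [
    [[-6, 0, 0], 0, 85],
    [[-12, 0, 0], 0, 85],
    [[-18, 0, 0], 0, 85],
    [[-24, 0, 0], 0, 85],
    [[-30, 0, 0], 0, 85],
    [[-36, 0, 0], 0, 85],
    [[-42, 0, 0], 0, 85],
    [[-47, 0, 0], 0, 85],
    [[-50, 0, 0], 0, 85],
    [[-50, 0, 0], 0, 85]
  ]
}}

```text
time_s: 5.75
position: [0.5375, 0.0659, 0.0493]
eef_rot: [-90.0, 0.1, -3.2]
contact_force: [-0.1, -0.6, 0.5]
width: 0.0847
```

```bash
python3 - <<'E'
from h import *
s=get_state();print(s["position"],s["contact_force"])
for n in ["side","wrist","top"]:
    im=read_camera(n)[:,:,::-1]; cv2.imwrite(f"pics/{n}5r.png",im)
    if n=="side": im=cv2.convertScaleAbs(cv2.resize(im[130:280,280:480],None,fx=4,fy=4,interpolation=cv2.INTER_CUBIC),alpha=2)
    cv2.imwrite(f"pics/{n}5.png",im)
E
```

```text
[0.53751322 0.06586889 0.04929026] [-0.05901089 -0.59794277  0.48750049]
```

View pics/side5.png

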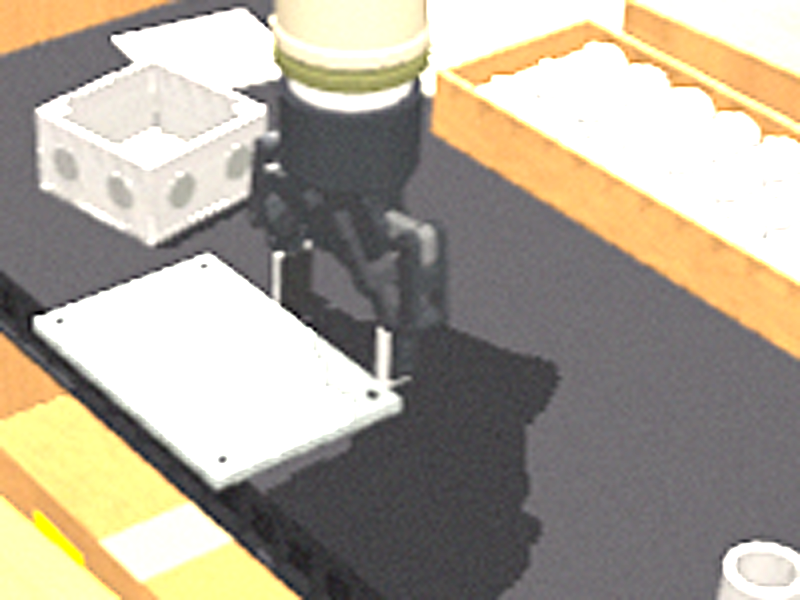

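View pics/wrist5.png

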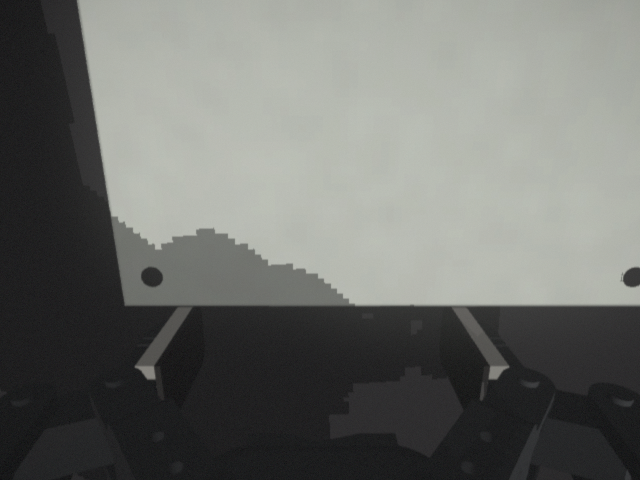

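View pics/top5.png

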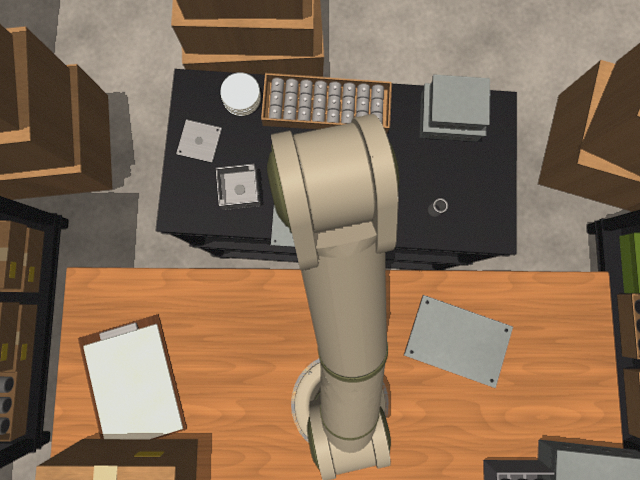

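It is square to the fingers now, with both pads at the rear edge (wrist row 305 all along). Next is to measure the overhang so far.

```bash
cat >> h.py <<'E'
YAW=np.radians(-3.26); N=np.array([np.cos(YAW),np.sin(YAW)]); T=np.array([-N[1],N[0]]); O=np.array([.4234,.066])
def meas(n,img,seed,thr=110):
    p,b=quad(img,seed,thr); q=refine(p); W=plane(calibration(n),q,.068)[:,:2]
    S=np.c_[(W-O)@N,(W-O)@T]
    print(n,"st mm",(S*1000).round(1).tolist())
    o=S[np.argsort(S[:,0])]; f,r=o[:2],o[2:]
    for nm,e in (("front",f),("rear",r)):
        e=e[np.argsort(e[:,1])];d=e[1]-e[0];print(nm,"mid mm",(e.mean(0)*1000).round(1),"yaw rel",np.degrees(np.arctan2(-d[0],d[1])).round(2),"len",np.linalg.norm(d).round(4))
E
python3 - <<'E'
from h import *
img=cv2.imread("pics/side5r.png")[:,:,::-1].copy(); meas("side",img,(330,220))
im=cv2.imread("pics/wrist5r.png")[:,:,::-1]; g=im.mean(2)
c=calibration("wrist")
P=[]
for u in range(215,440,25): # rear edge
    col=g[285:330,u]; d=np.diff(cv2.GaussianBlur(col.reshape(-1,1),(1,3),0)[:,0]); P.append([u,285+np.argmin(d)+.5])
W=plane(c,P,.068)[:,:2]; S=(W-O); print("wrist rear s,t",np.c_[S@N,S@T].round(4).tolist())
E
```

```text
side st mm [[-19.0, 117.8], [102.1, 117.5], [102.7, -64.9], [-18.5, -63.6]]
front mid mm [-18.8  27.1] yaw rel 0.15 len 0.1814
rear mid mm [102.4  26.3] yaw rel 0.18 len 0.1824
wrist rear s,t [[0.1036, -0.0287], [0.1036, -0.0202], [0.1036, -0.0118], [0.1036, -0.0033], [0.1036, 0.0051], [0.0991, 0.0135], [0.1036, 0.022], [0.1036, 0.0304], [0.1036, 0.0389]]
```

Request:
{"api": "step_arm", "payload": {
  "rows": [
    [[-3, 0, 0], 0, 85],
    [[-6, 0, 0], 0, 85],
    [[-9, 0, 0], 0, 85],
    [[-12, 0, 0], 0, 85],
    [[-15, 0, 0], 0, 85],
    [[-17, 0, 0], 0, 85],
    [[-19, 0, 0], 0, 85],
    [[-20.5, 0, 0], 0, 85],
    [[-21.5, 0, 0], 0, 85],
    [[-21.5, 0, 0], 0, 85]
  ]
}}

```text
time_s: 6.73
position: [0.5167, 0.067, 0.0493]
eef_rot: [-90.0, 0.0, -3.2]
contact_force: [0.5, -0.3, 0.2]
width: 0.0846
```

```bash
python3 - <<'E'
from h import *
s=get_state();print(s["position"],s["contact_force"])
img=read_camera("side");cv2.imwrite("pics/side6.png",img[:,:,::-1]); meas("side",img,(322,225))
p=s["position"][:2]-O; print("tcp s",p@N)
E
```

```text
[0.5167241  0.066956   0.04929631] [ 0.49205337 -0.33145445  0.22453044]
side st mm [[2333.5, 746.1], [-74.4, -626.7], [-663.7, -213.0], [-286.9, 2119.5]]
front mid mm [-475.3  953.3] yaw rel -9.18 len 2.3627
rear mid mm [1129.5   59.7] yaw rel -60.31 len 2.7717
tcp s 0.09311871448164435
```

The cover now merges with the boxes behind it in the mask. I'll back the fingers off, rise clear, and check with the top camera as well.

Request:
{"api": "step_arm", "payload": {
  "rows": [
    [[10, 0, 0], 0, 85],
    [[25, 0, 0], 0, 85],
    [[40, 0, 0], 0, 85],
    [[40, -30, 0], 0, 85],
    [[40, -70, 0], 0, 85],
    [[40, -110, 0], 0, 85],
    [[40, -110, 0], 0, 85]
  ]
}}

```text
time_s: 7.37
position: [0.5608, 0.0649, 0.1659]
eef_rot: [-89.9, -0.5, -3.3]
contact_force: [1.7, -0.3, 0.1]
width: 0.085
```

```bash
python3 - <<'E'
from h import *
s=get_state();print(s["position"],s["contact_force"])
for n in ["side","wrist","top"]:
    im=read_camera(n)[:,:,::-1]; cv2.imwrite(f"pics/{n}7r.png",im)
    if n=="side": im=cv2.resize(im[130:280,260:460],None,fx=4,fy=4,interpolation=cv2.INTER_CUBIC)
    cv2.imwrite(f"pics/{n}7.png",im)
print(calibration("wrist"))
E
```

```text
[0.56081142 0.06485916 0.16587718] [ 1.70338301 -0.27154611  0.06120261]
{'camera_matrix': array([[408.09370585,   0.        , 321.58059775],
       [  0.        , 408.09370585, 234.97799031],
       [  0.        ,   0.        ,   1.        ]]), 'xyz': array([0.48270095, 0.06980497, 0.30309667]), 'attitude': array([ 1.62776900e+02, -1.43888429e-02,  8.67562367e+01])}
```

View pics/side7.png

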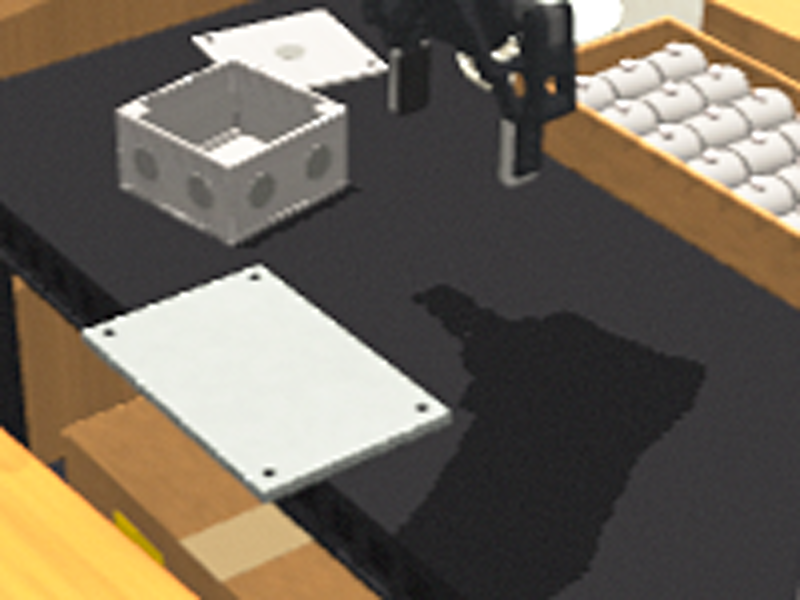

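View pics/wrist7.png

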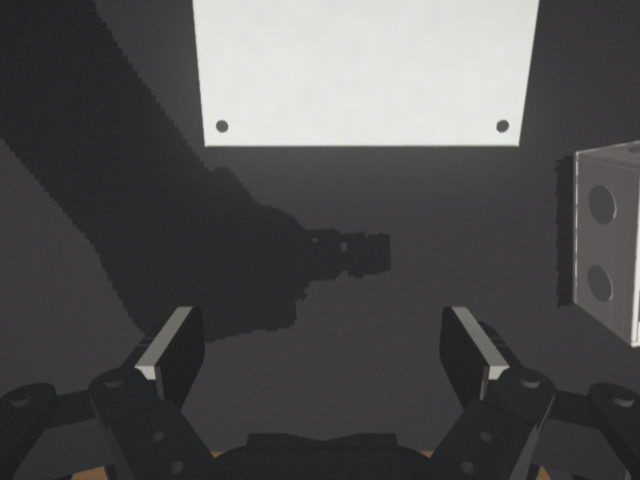

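```bash
python3 - <<'E'
from h import *
img=cv2.imread("pics/side7r.png")[:,:,::-1].copy()
hsv=cv2.cvtColor(img,cv2.COLOR_RGB2HSV); print(hsv[225,325],img[225,325],img[248,318:326].tolist())
for t in (110,150,175):
    im=img.copy(); im[hsv[:,:,1]>45]=0; meas("side",im,(325,225),t)
img=cv2.imread("pics/wrist7r.png")[:,:,::-1]; g=img.mean(2); P=[]
for u in range(220,510,20):
    d=np.diff(g[130:165,u]); P.append([u,130+np.argmin(d)+.5])
S=plane(calibration("wrist"),P,.068)[:,:2]-O; print("rear s",(S@N*1e3).round(1), "fit",np.polyfit(S@T,S@N,1))
E
```

```text
[ 38   9 239] [237 239 231] [[97, 97, 89], [108, 114, 110], [171, 175, 165], [227, 230, 222], [241, 243, 235], [237, 240, 232], [238, 241, 234], [198, 204, 190]]
side st mm [[-39.4, 117.6], [81.6, 117.3], [81.5, -65.7], [-38.6, -64.0]]
front mid mm [-39.   26.8] yaw rel 0.24 len 0.1816
rear mid mm [81.5 25.8] yaw rel -0.04 len 0.183
side st mm [[-38.0, 117.4], [80.6, 116.8], [81.3, -60.7], [-37.4, -60.2]]
front mid mm [-37.7  28.6] yaw rel 0.19 len 0.1776
rear mid mm [81. 28.] yaw rel 0.21 len 0.1776
side st mm [[-36.9, 117.2], [80.8, 117.2], [80.9, -59.9], [-36.9, -59.4]]
front mid mm [-36.9  28.9] yaw rel 0.03 len 0.1767
rear mid mm [80.8 28.7] yaw rel 0.02 len 0.1771
rear s [79.  79.  79.  79.  79.  79.  79.  79.  79.  79.  78.9 78.4 78.9 78.9
 78.9] fit [-0.00096118  0.07894776]
```

View pics/top7.png

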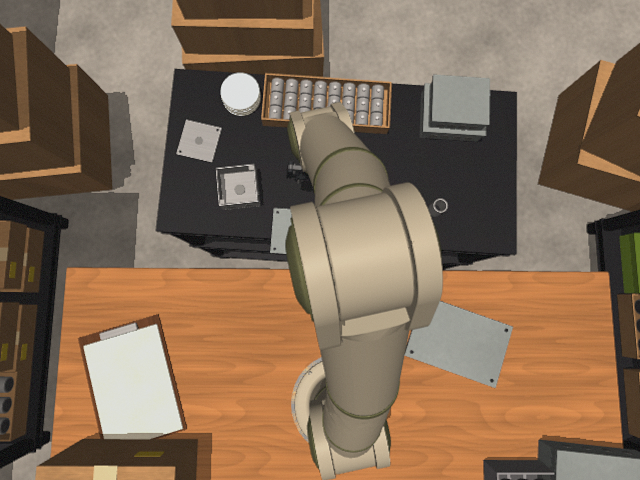

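The overhang reads 38–39 mm from the side camera and about 41 mm from the wrist, and the cover is square within 0.2°. I'll move the arm aside for a clear top view to settle it.

Request:
{"api": "step_arm", "payload": {
  "rows": [
    [[10, -40, 0], 0, 85],
    [[20, -70, -20], 0, 85],
    [[20, -80, -55], 0, 85],
    [[20, -80, -90], 0, 85],
    [[20, -80, -125], 0, 85],
    [[20, -80, -160], 0, 85],
    [[20, -80, -195], 0, 85],
    [[20, -80, -230], 0, 85],
    [[20, -80, -265], 0, 85],
    [[20, -80, -300], 0, 85]
  ]
}}

```text
time_s: 8.35
position: [0.5591, -0.2376, 0.2374]
eef_rot: [-90.0, 0.2, -3.2]
contact_force: [1.8, -0.5, 0.0]
width: 0.0852
```

```bash
python3 - <<'E'
from h import *
s=get_state();print(s["time_s"],s["position"],s["contact_force"])
img=read_camera("top"); cv2.imwrite("pics/top8.png",img[:,:,::-1])
hsv=cv2.cvtColor(img,cv2.COLOR_RGB2HSV)
for t in (110,140):
    im=img.copy(); im[hsv[:,:,1]>45]=0; meas("top",im,(300,228),t)
E
```

```text
8.35 [ 0.55907881 -0.23755271  0.23737084] [ 1.8423146  -0.49585214  0.02519483]
top st mm [[79.4, 118.0], [79.6, -59.8], [-39.2, -60.2], [-38.9, 118.0]]
front mid mm [-39.   28.9] yaw rel -0.1 len 0.1782
rear mid mm [79.5 29.1] yaw rel 0.08 len 0.1778
top st mm [[77.6, 117.9], [77.5, -58.6], [-38.6, -58.4], [-38.0, 116.9]]
front mid mm [-38.3  29.2] yaw rel -0.2 len 0.1753
rear mid mm [77.5 29.7] yaw rel -0.03 len 0.1765
```

View pics/top8.png

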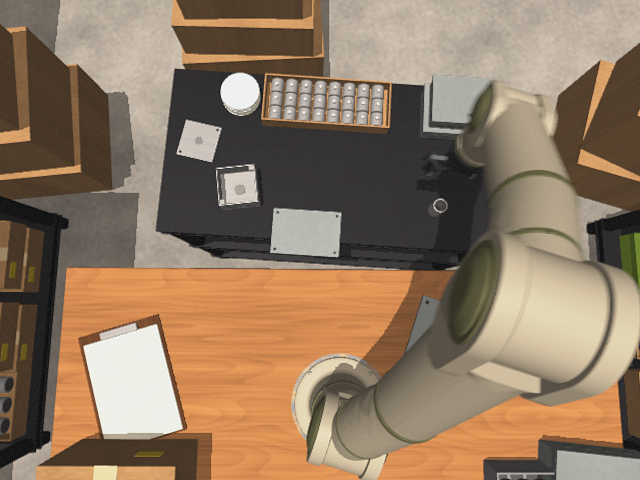

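The top view gives the cover's centre at s = 20 mm, so about 39.8 mm of overhang, square within 0.2°. The bystanders sit at the same pixels as at the start: (238,186), (440,206) and (199,140). I'll let the arm settle and hand in.

Request:
{"api": "step_arm", "payload": {
  "rows": [
    [[0, 0, 0], 0, 85],
    [[0, 0, 0], 0, 85],
    [[0, 0, 0], 0, 85]
  ]
}}

```text
time_s: 8.65
position: [0.5598, -0.2347, 0.2381]
eef_rot: [-89.9, 0.1, -3.2]
contact_force: [-0.6, -0.1, -0.2]
width: 0.0851
```

```bash
python3 -c "
from workcell import *
print(sign_off())"
```

```text
the job is handed in; nothing more can be done
None
```

I slid the box cover out flat by its rear rim with the two open fingers. It swung square during the slide, and I handed in at about 8.7 s with the arm clear of everything.

- **Overhang:** the views disagree by about 3 mm. The top camera gives about 39.8 mm, the side camera 38–39 mm, and the wrist view of the rear edge about 41 mm. That spread fits the 2 mm calibration tolerance.
- **Squareness:** the cover's long edge is within about 0.25° of the shelf's front edge.
- **Side drift:** as it squared up, the cover moved about 20 mm along the shelf to the robot's left. It stayed clear of the junction box.
- **Other stock:** the junction box, coupling and square cover looked unmoved in the last top picture, judged by eye.
- **Forces:** the forces I read after each move stayed under 2 N. I have no readings from during the moves.

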